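# Empty the beaker and hold the annealing cage open

## Task

I want to anneal the copper beaker next: turn its crank to tip all four pitch lumps out into the scrap tray and stand the beaker fully upright again. Then take the annealing cage's bolt by its red handle, lift the sagging bolt over the bent keeper as you pull it back, and swing the gate about a hand's width (some 7 to 8 cm at its free edge) open. The gate springs shut, so finish still gripping the bolt handle and holding the gate ajar and still for me; leave everything else on the bench where it is.

Things in the scene. Friction and masses are not known exactly. Their poses are not given: they have to be found in the camera images.
- beaker (a joint): tip angle of the copper beaker in its cradle, rad: 0 = upright (stop), grows as its mouth tips to the cradle's -y side, stop at 2.4 (137 degrees). Beaker flared, 60 mm across below, 84 mm at the mouth, 95 mm tall; tip axis 45 mm above its bottom. 0.12 N m of friction holds it at any angle; the lumps need most of the travel to slide out.
- crank_grip (a point): point on the red crank bar that turns the beaker: round, 12 mm thick, 56 mm long, level, parallel to the tip axis; point on its centre line 24 mm from the free end. Circles at 65 mm radius about crank_axis: upright beaker = 1.2 rad from straight up on the +y side; goes over the top to 1.2 rad on the -y side at full tip. May turn inside a grip from above; nothing beside or below in the way.
- crank_axis (a point): fixed point on the beaker's tip axis, 140 mm above the table, in the plane of the circle that crank_grip follows. Its axes are the cradle's: x along the tip axis from crank to beaker, beaker tips towards -y, z up.
- tray: open aluminium scrap tray, fixed, 150 (x) x 200 (y) x 40 mm high, wall 4 mm, under the beaker and to the side to which it tips; origin at the centre of its underside.
- lump0: dark brown lump of hard pitch, about 17 x 15 x 16 mm, 15 g, in the beaker at the start; origin at its centre.
- lump1: dark brown lump of hard pitch, about 17 x 15 x 16 mm, 15 g, in the beaker at the start; origin at its centre.
- lump2: dark brown lump of hard pitch, about 17 x 15 x 16 mm, 15 g, in the beaker at the start; origin at its centre.
- lump3: dark brown lump of hard pitch, about 17 x 15 x 16 mm, 15 g, in the beaker at the start; origin at its centre.
- gate (a joint): opening of the green gate in the front of the annealing cage, rad: 0 = shut, grows as the free edge comes out of the cage towards the robot. 187 mm from hinge to free edge, top 185 mm above the table. A hinge spring shuts it (0.2 N m when shut, 0.45 N m at 0.5 rad) when let go.
- gate_hinge (a point): fixed point on the gate's upright hinge line, 155 mm above the table. Its axes are the cage's: -x is the way that the gate opens (out of the cage), -y runs from the hinge along the shut gate to the free edge and the keeper, z up.
- bolt_handle: upright red round handle of the barrel bolt, 14 mm thick. Origin on its centre line, 23 mm below its top end, 222 mm above the table while the bolt sags, 32 mm above all else of the cage. With the gate shut and bolt shot: 150 mm from the hinge line along the gate (-y), 26 mm in front of it (-x). Axes as gate_hinge's when shut; they turn with the gate.
- bolt (a joint): how far the bolt is drawn along the gate towards the hinge, m: 0 = fully shot, stop at 0.055. Unless lifted, a tooth under its nose catches behind the keeper's bent lip after 4 mm; past the lip at 0.02; nose out of the keeper and gate free from 0.035. Friction 1.5 N.
- bolt_lift (a joint): how far the bolt is lifted in its worn, tall guides, m: 0 = sagging under its own weight (0.26 kg), stop at 0.018. The tooth clears the bent lip when lifted more than 0.010.
- hammer: bystander: hammer with wooden handle, 260 mm long, lying on the table
- punch0: bystander: steel chasing punch, 110 to 130 mm long, 10 to 12 mm thick, lying on the table
- punch1: bystander: steel chasing punch, 110 to 130 mm long, 10 to 12 mm thick, lying on the table
- punch2: bystander: steel chasing punch, 110 to 130 mm long, 10 to 12 mm thick, lying on the table
- copper_bowl: bystander: small copper bowl, 70 mm across, 35 mm high
- wax_jar: bystander: amber jar with steel cap, 60 mm across, 70 mm high
- wood_stake: bystander: dark wooden block, 90 x 60 x 50 mm

How it is judged:
On the way, in this order (a step that is already met when the one before it is completed fails the run):
1. the beaker is tipped well over and all four lumps lie in the tray (value of joint beaker above 1.2 rad and x of lump0 in the frame of tray between -0.075 and 0.075 m and y of lump0 in the frame of tray between -0.1 and 0.1 m and z of lump0 in the frame of tray between 0 and 0.045 m and x of lump1 in the frame of tray between -0.075 and 0.075 m and y of lump1 in the frame of tray between -0.1 and 0.1 m and z of lump1 in the frame of tray between 0 and 0.045 m and x of lump2 in the frame of tray between -0.075 and 0.075 m and y of lump2 in the frame of tray between -0.1 and 0.1 m and z of lump2 in the frame of tray between 0 and 0.045 m and x of lump3 in the frame of tray between -0.075 and 0.075 m and y of lump3 in the frame of tray between -0.1 and 0.1 m and z of lump3 in the frame of tray between 0 and 0.045 m), for 0.1 s.
2. the beaker stands upright again (value of joint beaker below 0.12 rad), for 0.2 s.
3. the bolt is drawn out of the keeper (value of joint bolt above 0.033 m), for 0.1 s.
At the end, for the whole second after the job is handed in: All four lumps lie in the tray, the beaker is upright (within 0.12 rad), the bolt is drawn over 25 mm, and the gripper holds the bolt handle (over 1 N), keeping the gate still (under 0.1 rad/s) and open 0.22 to 0.65 rad (about 4 to 12 cm at its free edge) (x of lump0 in the frame of tray between -0.075 and 0.075 m and y of lump0 in the frame of tray between -0.1 and 0.1 m and z of lump0 in the frame of tray between 0 and 0.045 m and x of lump1 in the frame of tray between -0.075 and 0.075 m and y of lump1 in the frame of tray between -0.1 and 0.1 m and z of lump1 in the frame of tray between 0 and 0.045 m and x of lump2 in the frame of tray between -0.075 and 0.075 m and y of lump2 in the frame of tray between -0.1 and 0.1 m and z of lump2 in the frame of tray between 0 and 0.045 m and x of lump3 in the frame of tray between -0.075 and 0.075 m and y of lump3 in the frame of tray between -0.1 and 0.1 m and z of lump3 in the frame of tray between 0 and 0.045 m and value of joint beaker below 0.12 rad and value of joint bolt above 0.025 m and value of joint gate between 0.22 and 0.65 rad and velocity of joint gate between -0.1 and 0.1 rad/s and contact force between the fingers and bolt_handle above 1 N); the arm keeps its last pose, push and grip.
It fails at once if a bystander was shoved more than 4 cm from its place (distance of any of hammer, punch0, punch1, punch2, copper_bowl, wax_jar, wood_stake from where it was at the start of the episode above 0.04 m).
It also fails if it takes over 59 s, if anything falls off the work surface, if the arm or the gripper's body presses on something with over 40 N, if the wrist force passes 120 N, or if a joint passes its speed limit or range.

## Robot

A 6-joint arm with a two-finger parallel gripper is mounted at the origin on the work surface. World frame = base frame: x ahead of the robot, y to its left, z up, the work surface at z = 0. Lengths are in m, angles in rad, forces in N, time in s.
With the tool pointing down it reaches from about 0.225 to 0.875 m from the base axis. Payload 3.4 kg.
Tool frame: the origin (TCP) lies at the very end of the fingers, on their centre line; the grasp point (between the pads) lies 19 mm behind it; x points along the fingers, y is the direction in which the jaws open and shut, and the axes are right-handed (so a half turn about x gives the same grasp; the last joint's range is limited). The gripper opens to 85 mm and grips with 20 to 120 N. Pads are 22 mm wide; open, the fingers measure 114 mm over their backs; the gripper's body (76 mm by 85 mm) begins 54 mm behind the grasp point. The pads swing forward as they close: fully open they stand 13 mm farther back than shut.
Start: joints at [1.063, 0.276, 1.505, -0, 1.361, -0.121], TCP at [0.217, 0.533, 0.231] pointing down, gripper open.
Joint ranges: [-2.89, 2.89], [-0.75, 2.08], [0.22, 2.7], [-1.18, 4.32], [0.11, 2.71], [-2.7, 2.7]. Speed limits (rad/s): [2.57, 2.57, 3.14, 3.14, 3.14, 3.14].

## Interface

Orientations are given as a unit quaternion [w, x, y, z].
In Python, from rig import manip gives the robot as it stands. The module is installed in compiled form; this text tells all that it offers.
- The arm moves only by the tool play_rows, never from a script. Its argument "plan" is a list that holds one entry, the list of rows, each a list of 5 numbers: the closure, from 0 (fully open) to 1 (shut), then the shift along the tool's x, y, z in m, then the turn about the tool's x in degrees. A call has 1 to 12 rows; each row is the pose to reach, as a shift and turn from the pose measured when the call began, along the tool's axes at that moment; what a row does not reach only later rows make up. A row lasts 1/10 s, in which the tool goes at most 50 mm and 8.59 degrees, less where a joint would pass 70% of its speed; a pose out of reach is approached as far as the arm can. A call with a gripper value outside its range is refused whole. The fingers move at their own pace and stop on an object; "grip_force" is the grip in N (left out, the last holds). Time passes only in rows, so rows that repeat a pose let the fingers close. It gives the time, the measured TCP pose, the force and the opening at its end, in the units of the state.
- manip.get_state(): the state, without advancing time (a new reading comes with each control period).
- manip.get_image(name): name is "scene" or "top"; returns (picture, depth): 384x512x3 uint8, red, green, blue; 384x512 float32, m along the optical axis (not along the pixel's ray), 0 where there is no reading.
- manip.camera_params(name): a dict with "intrinsics" (3x3 intrinsics, pixels), "dist_coeffs" ([k1, k2, p1, p2, k3] as OpenCV has them; the pictures are not rectified), "R" (3x3) and "t" (3): a world point X has camera coordinates R X + t. Camera axes: x right, y down, z forward; pixel columns grow to the right and rows downward; lengths in m; the calibration is good to about 2 mm. A picture is of the moment at which its call begins. camera_params takes no time and is no camera call.
- manip.sign_off(): hands the job in, once; it reports no verdict.
The state is a dict: "clock": time; "qpos": joint angles; "qd": joint speeds; "effort": joint torques, N m; "position": TCP position; "ee_rot": TCP orientation; "contact_force": force on the tool from outside, world axes, zero at the start; "moment": the same for the moment, N m; "width": finger opening in m.
Only numpy, scipy, OpenCV 4.12 (cv2) and the standard library are available. Lean on these libraries where they do the work, as an engineer would, in place of code of your own. Each camera call takes 0.05 s, during which the arm holds its last target.

## Working session

There is one attempt and no reset: what is moved stays moved. The work goes in short steps, Python scripts to look and compute and a tool call to move; the robot and the scene stay as the last step left them, time stands still between calls to the robot, and variables do not carry over. Pictures are saved under pics/ and viewed, and the job is handed in when it is done.

Besides the shell and the picture viewer there is one more tool, called after "Emit:" as a command line: name --argument value ..., lists and objects as JSON in quotes. play_rows: Moves the arm, as the interface text tells. Its arguments: {"type":"object","properties":{"plan":{"type":"array","items":{"type":"array","items":{"type":"array","items":{"type":"number"}}}},"grip_force":{"type":"number"}},"required":["plan"]}

```bash
mkdir -p pics; ls; python3 - <<'E'
from rig import manip
import cv2,numpy as np
print(manip.get_state())
for n in("scene","top"):
    im,d=manip.get_image(n); cv2.imwrite(f"pics/{n}0.png",im[:,:,::-1]); np.savez(f"{n}0.npz",im=im,d=d)
    print(n,manip.camera_params(n), (d>0).mean())
E
```

```text
pics
{'clock': 0.0, 'qpos': array([ 1.06301685e+00,  2.76560693e-01,  1.50617834e+00, -1.44527820e-06,
        1.36070680e+00, -1.20944946e-01]), 'qd': array([-3.30591059e-04, -4.50804615e-04,  7.70757006e-05,  1.49521053e-04,
       -1.33152665e-03,  5.95208152e-04]), 'effort': array([-1.56530132e-03, -4.16769683e+01, -2.45809060e+01, -1.93037686e-04,
        1.07195653e-02, -9.35552649e-07]), 'position': array([0.2166269 , 0.53203109, 0.23044127]), 'ee_rot': array([ 0.69371905,  0.1352921 ,  0.69412329, -0.13653859]), 'contact_force': array([ 0.0552357 , -0.16761542,  0.51990461]), 'moment': array([-0.00987102,  0.0443143 , -0.03589532]), 'width': 0.08515411154103424}
scene {'intrinsics': array([[481.25408563,   0.        , 256.39002231],
       [  0.        , 481.25408563, 190.42374427],
       [  0.        ,   0.        ,   1.        ]]), 'dist_coeffs': array([-0.02003648,  0.        ,  0.        ,  0.        ,  0.        ]), 'R': array([[-0.81385358,  0.58095238, -0.01169101],
       [ 0.42484011,  0.58118929, -0.69406763],
       [-0.39642555, -0.56983624, -0.71981486]]), 't': array([ 0.41131702, -0.16851834,  1.75494794])} 0.9961598714192709
top {'intrinsics': array([[440.66756899,   0.        , 255.78689044],
       [  0.        , 440.66756899, 187.74775984],
       [  0.        ,   0.        ,   1.        ]]), 'dist_coeffs': array([-0.05499308,  0.        ,  0.        ,  0.        ,  0.        ]), 'R': array([[-7.80453307e-03, -9.99966009e-01, -2.65915439e-03],
       [-9.77934059e-01,  8.18770426e-03, -2.08753293e-01],
       [ 2.08767969e-01,  9.71255667e-04, -9.77964719e-01]]), 't': array([0.05922347, 0.56613524, 1.49266704])} 0.9962361653645834
```

View pics/scene0.png

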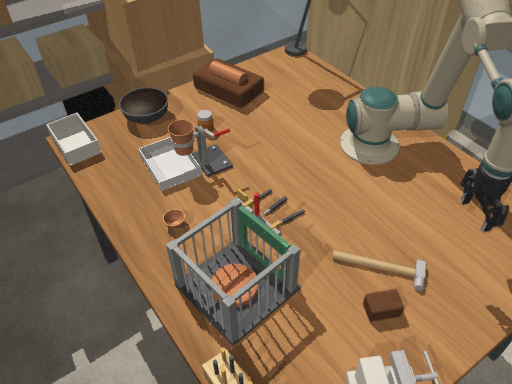

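View pics/top0.png

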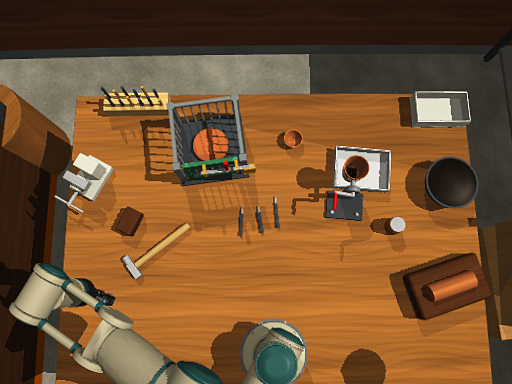

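The scene view shows the beaker at (181,135), the crank bar at (221,133) and the bolt handle at (257,204). The top view has the crank at about (335,203) and the handle at about (227,167). Next I measure with colour masks.

```bash
cat > h.py <<'E'
from rig import manip
import cv2,numpy as np
def pts(n,im,d,mask):
    p=manip.camera_params(n); v,u=np.nonzero(mask&(d>0))
    uv=cv2.undistortPoints(np.stack([u,v],1).astype(np.float64)[:,None],p["intrinsics"],p["dist_coeffs"])[:,0]
    z=d[v,u][:,None]; X=np.hstack([uv*z,z]); return (X-p["t"])@p["R"],u,v
def red(im):
    h=cv2.cvtColor(im,cv2.COLOR_RGB2HSV); return (((h[...,0]<6)|(h[...,0]>174))&(h[...,1]>190)&(h[...,2]>90))
def proj(n,X):
    p=manip.camera_params(n); return cv2.projectPoints(np.atleast_2d(X).astype(float),cv2.Rodrigues(p["R"])[0],p["t"],p["intrinsics"],p["dist_coeffs"])[0][:,0]
def ray(n,uv):
    p=manip.camera_params(n); q=cv2.undistortPoints(np.array([[uv]],float),p["intrinsics"],p["dist_coeffs"])[0,0]
    d=np.array([q[0],q[1],1])@p["R"]; return -p["R"].T@p["t"],d/np.linalg.norm(d)
def onz(n,uv,z):
    o,d=ray(n,uv); return o+d*(z-o[2])/d[2]
E
python3 - <<'E'
from h import *
np.set_printoptions(precision=4,suppress=True)
for n in("scene","top"):
    z=np.load(n+"0.npz"); im,d=z["im"],z["d"]
    m=red(im).astype(np.uint8); k,l,s,c=cv2.connectedComponentsWithStats(m)
    for i in range(1,k):
        if s[i,4]<8: continue
        X,u,v=pts(n,im,d,l==i); print(n,s[i],c[i],"min",X.min(0),"max",X.max(0),"med",np.median(X,0))
        if X.shape[0]<300:
            w,V=np.linalg.eigh(np.cov(X.T)); print("  dir",V[:,2],w**.5)
    # crops
    for nm,(a,b,e,f) in {"scene":{"c":(110,190,130,250),"g":(180,340,160,310)},"top":{"c":(140,225,290,400),"g":(85,190,140,265)}}[n].items():
        cv2.imwrite(f"pics/{n}_{nm}.png",cv2.resize(im[a:b,e:f,::-1],None,fx=5,fy=5,interpolation=cv2.INTER_CUBIC))
E
```

```text
scene [215 129  15   7  32] [221.5312 132.4062] min [ 0.4738 -0.2057  0.1636] max [ 0.5243 -0.1923  0.1723] med [ 0.5004 -0.1982  0.1662]
  dir [-0.9967  0.081   0.0008] [0.0018 0.0031 0.0156]
scene [254 196   5  18  65] [256.3231 204.3231] min [0.6071 0.15   0.1757] max [0.6177 0.16   0.2434] med [0.6144 0.1555 0.2106]
  dir [-0.0194  0.0093  0.9998] [0.0017 0.003  0.0199]
top [223 161   6   9  27] [225.8519 164.1852] min [0.6037 0.1447 0.1668] max [0.6314 0.1568 0.2508] med [0.6074 0.1483 0.2388]
  dir [-0.0567  0.0582  0.9967] [0.003  0.0055 0.0285]
top [333 193   4  17  56] [334.7143 201.2321] min [ 0.4712 -0.2336  0.0142] max [ 0.5247 -0.195   0.1761] med [ 0.497  -0.2021  0.1688]
  dir [-0.0771  0.2056  0.9756] [0.0029 0.0154 0.0296]
```

View pics/scene_c.png

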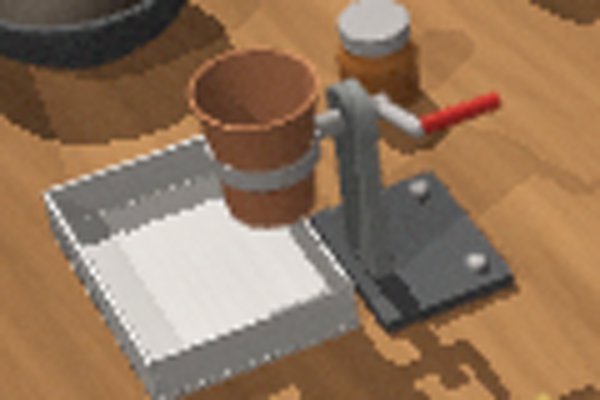

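View pics/top_c.png

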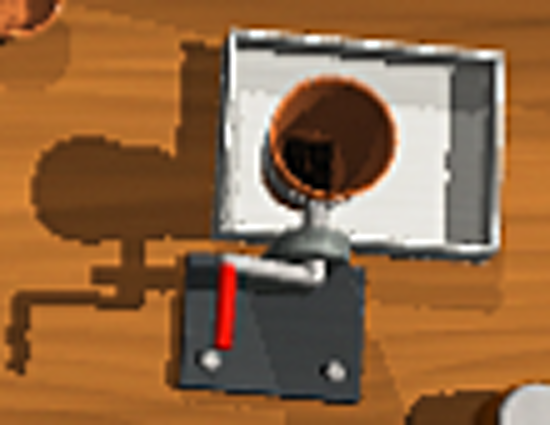

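View pics/top_g.png

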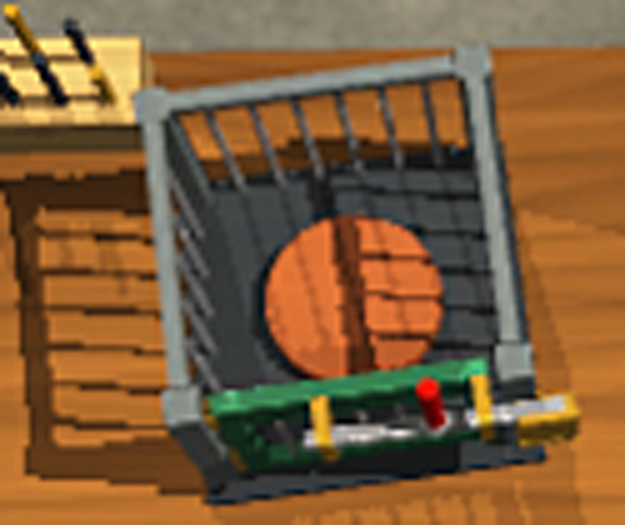

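View pics/scene_g.png

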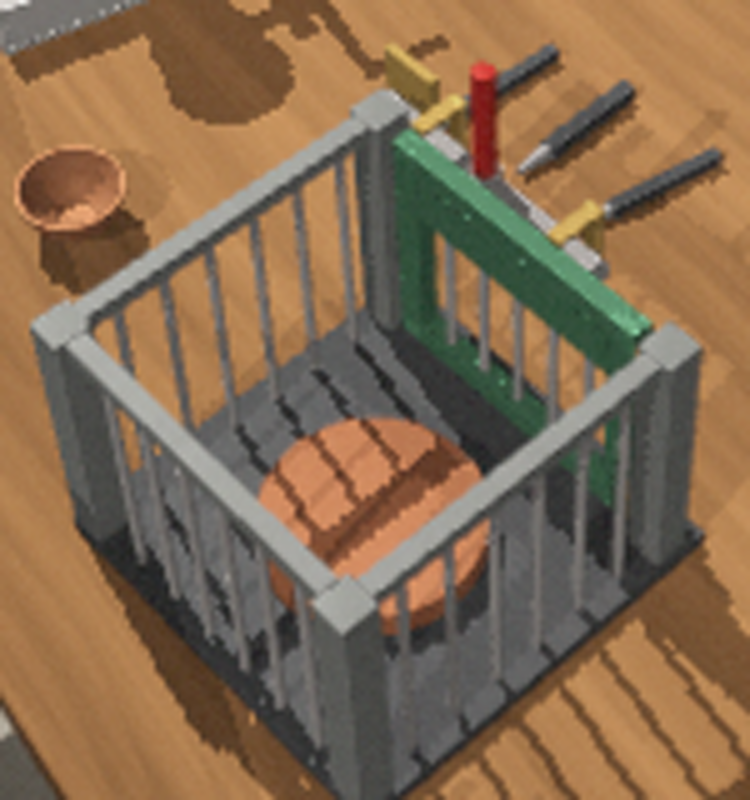

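```bash
python3 - <<'E'
from h import *
np.set_printoptions(precision=4,suppress=True)
for n in("scene","top"):
    z=np.load(n+"0.npz"); im,d=z["im"],z["d"]
    h=cv2.cvtColor(im,cv2.COLOR_RGB2HSV); m=(((h[...,0]<6)|(h[...,0]>174))&(h[...,1]>170)&(h[...,2]>80)).astype(np.uint8)
    k,l,s,c=cv2.connectedComponentsWithStats(m)
    for i in range(1,k):
        if s[i,4]<20 or s[i,4]>200: continue
        v,u=np.nonzero(l==i); P=np.stack([u,v],1).astype(float); q=P.mean(0); w,V=np.linalg.eigh(np.cov(P.T)); t=(P-q)@V[:,1]
        e1,e2=q+V[:,1]*(t.min()-.4),q+V[:,1]*(t.max()+.4)
        print(n,q,"ends",e1,e2)
        if (n=="scene" and q[0]<240) or (n=="top" and q[0]>300):
            A,B=onz(n,e1,.1636),onz(n,e2,.1636); print(" bar",A,B,np.linalg.norm(A-B),np.degrees(np.arctan2(*(B-A)[[1,0]])))
        else:
            top=min((e1,e2),key=lambda e:e[1]) if n=="scene" else min((e1,e2),key=lambda e:e[1])
            print(" handle top z.245",onz(n,top,.245), "other end",onz(n,e1,.245),onz(n,e2,.245))
    g=(h[...,0]>65)&(h[...,0]<90)&(h[...,1]>100)&(h[...,2]>50)
    if n=="top": g[250:]=0
    else: g[:200]=0;g[:,400:]=0
    X,u,v=pts(n,im,d,g); f=(abs(X[:,2]-.185)<.004); X=X[f]
    w,V=np.linalg.eigh(np.cov(X[:,:2].T)); print(n,"gate top n",f.sum(),X.mean(0),V[:,1],np.degrees(np.arctan2(V[1,1],V[0,1])),"ext",((X[:,:2]-X[:,:2].mean(0))@V[:,1]).min(),((X[:,:2]-X[:,:2].mean(0))@V[:,1]).max())
    # tray: white/grey rim z~.04
    X,u,v=pts(n,im,d,np.ones(d.shape,bool)); f=(abs(X[:,2]-.04)<.004)&(X[:,0]>.4)&(X[:,0]<.75)&(X[:,1]>-.4)&(X[:,1]<-.1)
    r=cv2.minAreaRect(X[f][:,:2].astype(np.float32)); print("tray rim",r)
E
```

```text
scene [221.3469 132.1633] ends [229.5025 129.2133] [214.1309 134.7733]
 bar [ 0.4681 -0.1995  0.1636] [ 0.5235 -0.2052  0.1636] 0.05569257193463366 -5.824957487076514
scene [256.2979 202.9574] ends [256.0784 192.5771] [256.54   214.4098]
 handle top z.245 [0.6082 0.1476 0.245 ] other end [0.6082 0.1476 0.245 ] [0.6511 0.2096 0.245 ]
scene gate top n 6 [0.6331 0.2274 0.1834] [-0.1492  0.9888] 98.57870725272011 ext -0.08220512604196947 0.07217525488335094
tray rim ((0.6352695822715759, -0.23794035613536835), (0.29548171162605286, 0.1905248761177063), 82.86382293701172)
top [225.8276 164.3103] ends [224.0897 160.5189] [228.1478 169.3723]
 handle top z.245 [0.6152 0.1532 0.245 ] other end [0.6152 0.1532 0.245 ] [0.5865 0.1403 0.245 ]
top [334.6271 201.339 ] ends [335.1724 192.5479] [334.1228 209.4704]
 bar [ 0.5262 -0.2056  0.1636] [ 0.4701 -0.1997  0.1636] 0.05641857542327097 173.9525719794139
top gate top n 163 [0.6282 0.2108 0.185 ] [-0.1374  0.9905] 97.89863412518363 ext -0.09378120155556882 0.08649412301284991
tray rim ((0.633840024471283, -0.24597634375095367), (0.312763512134552, 0.19346804916858673), 82.5271987915039)
```

```bash
cat >> h.py <<'E'
from scipy.spatial.transform import Rotation as Ro
np.set_printoptions(precision=4,suppress=True)
def tool():
    s=manip.get_state(); q=s["ee_rot"]; return s,Ro.from_quat([q[1],q[2],q[3],q[0]]).as_matrix()
def to(target,yaw=None):
    """target TCP world -> shift in tool axes; yaw= wanted direction (deg, world) of tool y (mod 180), tool down"""
    s,R=tool(); sh=R.T@(np.array(target)-s["position"])
    out=sh*1000
    if yaw is not None:
        w=np.array([np.cos(np.radians(yaw)),np.sin(np.radians(yaw)),0]); t=R.T@w; a=np.degrees(np.arctan2(t[2],t[1])); a=(a+90)%180-90
        return out,a
    return out
E
python3 - <<'E'
from h import *
s,R=tool(); print(R,s["qpos"])
print(to([.493,-.202,.23],84), to([.493,-.202,.144],84))
E
```

```text
[[-0.0008  0.3772  0.9261]
 [-0.0014  0.9261 -0.3773]
 [-1.     -0.0016 -0.0002]] [ 1.063   0.2766  1.506   0.      1.3607 -0.121 ]
(array([   1.3357, -575.6314,  532.8529]), np.float64(-16.163507169419816)) (array([  87.3355, -575.4919,  532.8716]), np.float64(-16.163507169419816))
```

Emit:
play_rows --plan '[[[0, 0, -48, 44, -2], [0, 0, -48, 44, -4]]]'

```text
clock: 0.3
position: [0.2516, 0.4382, 0.2305]
ee_rot: [0.698, 0.109, 0.699, -0.111]
contact_force: [1.0, 0.4, 0.3]
width: 0.0856
```

I wrote that call in millimetres, but the interface takes metres. The 50 mm per-row limit clipped it to about 100 mm along the intended line, so no harm was done. I'll use metres from now on.

```bash
python3 - <<'E'
from h import *
print(to([.493,-.202,.23],84)); print(manip.get_state()["qd"])
E
```

```text
(array([   1.9274, -534.8983,  426.6014]), np.float64(-11.915650146146021))
[-0.8279 -0.5243  0.6705 -0.0123 -0.1585 -1.1416]
```

Emit:
play_rows --plan '[[[0, 0, -0.036, 0.028, -1], [0, 0, -0.072, 0.057, -2], [0, 0, -0.108, 0.086, -3], [0, 0, -0.144, 0.115, -4], [0, 0, -0.18, 0.144, -5], [0, 0, -0.215, 0.172, -6], [0, 0, -0.25, 0.2, -7], [0, 0, -0.286, 0.228, -8], [0, 0, -0.322, 0.257, -9], [0, 0, -0.358, 0.286, -10], [0, 0, -0.394, 0.314, -11], [0, 0, -0.43, 0.343, -12]]]'

```text
clock: 1.5
position: [0.4457, -0.0783, 0.2315]
ee_rot: [0.706, 0.036, 0.707, -0.037]
contact_force: [-0.1, 0.2, -0.5]
width: 0.0855
```

```bash
python3 - <<'E'
from h import *
print(to([.493,-.202,.23],84)); print(manip.get_state()["qd"])
E
```

```text
(array([   1.6998, -118.1735,   59.785 ]), np.float64(0.08845662297723322))
[-0.8387  0.3482 -0.3931  0.0069  0.031  -1.0039]
```

Emit:
play_rows --plan '[[[0, 0, -0.04, 0.02, 0], [0, 0, -0.08, 0.04, 0], [0, 0.002, -0.118, 0.06, 0], [0, 0.002, -0.118, 0.06, 0], [0, 0.002, -0.118, 0.06, 0], [0, 0.002, -0.118, 0.06, 0]]]'

```text
clock: 2.1
position: [0.4925, -0.2007, 0.2293]
ee_rot: [0.705, 0.036, 0.707, -0.037]
contact_force: [0.5, -0.1, 0.1]
width: 0.0853
```

```bash
python3 - <<'E'
from h import *
print(to([.493,-.202,.144],84)); s=manip.get_state();print(s["qd"],s["qpos"])
for n in("scene","top"):
    im,d=manip.get_image(n); a,b,e,f={"scene":(80,190,130,280),"top":(140,245,290,420)}[n]
    cv2.imwrite(f"pics/{n}_1.png",cv2.resize(im[a:b,e:f,::-1],None,fx=5,fy=5,interpolation=cv2.INTER_CUBIC))
E
```

```text
(array([85.2969, -1.1057,  0.9127]), np.float64(0.11672081658349498))
[ 0.0137 -0.015   0.0024 -0.0015 -0.0025 -0.0015] [-0.5163  0.2133  1.5967 -0.0024  1.3337 -1.9838]
```

View pics/scene_1.png

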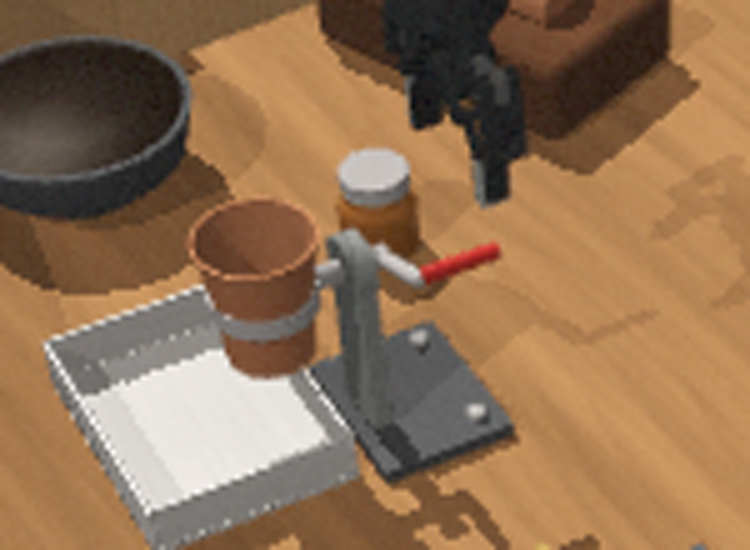

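View pics/top_1.png

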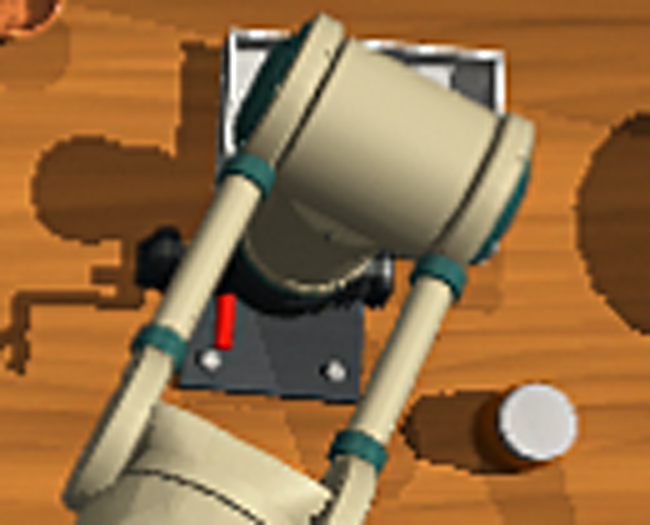

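The gripper sits above the crank bar, which is at scene crop (460,262), with one jaw on each side. I'll descend and close.

Emit:
play_rows --plan '[[[0, 0.03, -0.001, 0.001, 0], [0, 0.06, -0.001, 0.001, 0], [0, 0.085, -0.001, 0.001, 0], [0, 0.085, -0.001, 0.001, 0], [1, 0.085, -0.001, 0.001, 0], [1, 0.085, -0.001, 0.001, 0], [1, 0.085, -0.001, 0.001, 0], [1, 0.085, -0.001, 0.001, 0], [1, 0.085, -0.001, 0.001, 0], [1, 0.085, -0.001, 0.001, 0]]]' --grip_force 25

```text
clock: 3.2
position: [0.4937, -0.2016, 0.1455]
ee_rot: [0.706, 0.035, 0.706, -0.037]
contact_force: [-0.3, 1.7, 3.5]
width: 0.0113
```

```bash
python3 - <<'E'
from h import *
s,R=tool(); print(s["position"],s["contact_force"],s["width"])
im,d=manip.get_image("scene"); cv2.imwrite("pics/s2.png",cv2.resize(im[80:190,130:280,::-1],None,fx=5,fy=5,interpolation=cv2.INTER_CUBIC))
c=np.array([.4866,-.2624,.14]);y=np.array([.104,.9945,0])
for a in np.arange(1.2,-1.21,-.2):
    P=c+.065*(np.sin(a)*y+np.cos(a)*np.array([0,0,1])); T=P-[0,0,.019]; print(round(a,2),to(T))
E
```

```text
[ 0.4937 -0.2016  0.1455] [-0.2989  1.7141  3.4623] 0.011268172295899983
1.2 [ 0.9147 -0.6085 -0.7837]
1.0 [-10.6403  -6.5172  -0.8047]
0.8 [-20.7911 -14.6035  -0.8299]
0.6 [-29.1329 -24.5452  -0.8581]
0.4 [-35.3331 -35.9458  -0.8883]
0.2 [-39.1446 -48.3508  -0.9192]
0.0 [-40.4155 -61.2657  -0.9497]
-0.2 [-39.095  -74.1757  -0.9785]
-0.4 [-35.2358 -86.566   -1.0045]
-0.6 [-28.9918 -97.9427  -1.0266]
-0.8 [ -20.6119 -107.8522   -1.044 ]
-1.0 [ -10.4301 -115.8995   -1.0559]
-1.2 [   1.1476 -121.7637   -1.0619]
```

View pics/s2.png

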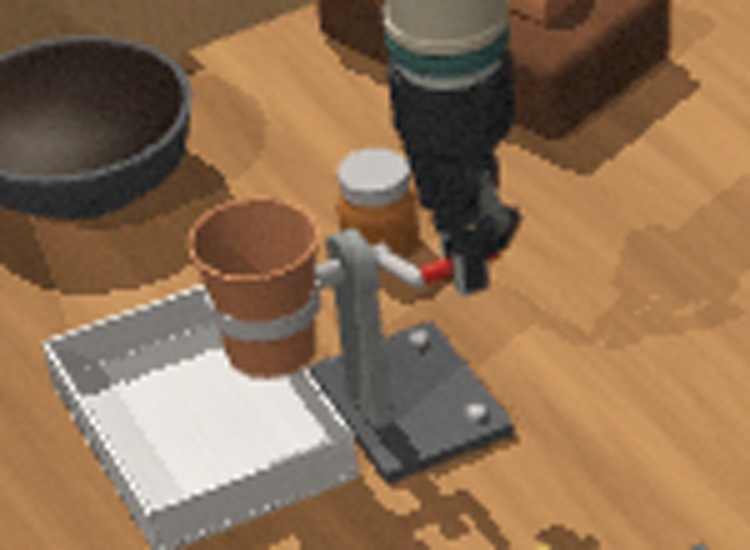

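The jaws hold the bar (opening 11 mm), visible at crop (465,268). Now I turn the crank, first half up to the top.

Emit:
play_rows --plan '[[[1, -0.006, -0.003, 0, 0], [1, -0.011, -0.006, 0, 0], [1, -0.016, -0.01, 0, 0], [1, -0.021, -0.014, 0, 0], [1, -0.0255, -0.019, 0, 0], [1, -0.0295, -0.024, 0, 0], [1, -0.033, -0.03, 0, 0], [1, -0.0355, -0.0355, 0, 0], [1, -0.038, -0.042, 0, 0], [1, -0.0395, -0.048, 0, 0], [1, -0.0405, -0.0545, 0, 0], [1, -0.041, -0.061, 0, 0]]]'

```text
clock: 4.45
position: [0.4878, -0.2607, 0.188]
ee_rot: [0.706, 0.037, 0.706, -0.036]
contact_force: [-0.2, 6.3, 7.8]
width: 0.0107
```

```bash
python3 - <<'E'
from h import *
s,R=tool(); print(s["position"],s["contact_force"],s["width"])
c=np.array([.4866,-.2624,.14]);y=np.array([.104,.9945,0])
g=s["position"]+[0,0,.019]-c; print("angle,r",np.arctan2(g@y,g[2]),np.hypot(g@y,g[2]))
for a in np.arange(0,-1.31,-.1):
    P=c+.065*(np.sin(a)*y+np.cos(a)*np.array([0,0,1])); T=P-[0,0,.019]; print(round(a,2),to(T))
E
```

```text
[ 0.4878 -0.2607  0.188 ] [-0.1939  6.306   7.8047] 0.010733817700685506
angle,r 0.027535737570672483 0.06705682961116544
0.0 [ 2.0285 -1.8473 -0.9682]
-0.1 [ 2.3437 -8.3365 -0.9819]
-0.2 [  3.3051 -14.7617  -0.9956]
-0.3 [  4.9033 -21.0589  -1.0092]
-0.4 [  7.1222 -27.1651  -1.0224]
-0.5 [  9.9396 -33.0192  -1.0353]
-0.6 [ 13.3275 -38.5629  -1.0476]
-0.7 [ 17.2519 -43.7407  -1.0592]
-0.8 [ 21.6737 -48.5008  -1.07  ]
-0.9 [ 26.5487 -52.7958  -1.08  ]
-1.0 [ 31.8281 -56.5827  -1.0889]
-1.1 [ 37.4592 -59.8236  -1.0968]
-1.2 [ 43.3858 -62.4862  -1.1035]
-1.3 [ 49.5486 -64.5439  -1.109 ]
```

Emit:
play_rows --plan '[[[1, 0.0005, -0.0065, 0, 0], [1, 0.0015, -0.013, 0, 0], [1, 0.003, -0.019, 0, 0], [1, 0.0055, -0.025, 0, 0], [1, 0.0085, -0.031, 0, 0], [1, 0.012, -0.037, 0, 0], [1, 0.016, -0.042, 0, 0], [1, 0.0205, -0.047, 0, 0], [1, 0.0255, -0.0515, 0, 0], [1, 0.031, -0.0555, 0, 0], [1, 0.037, -0.059, 0, 0], [1, 0.043, -0.0615, 0, 0]]]'

```text
clock: 5.65
position: [0.4814, -0.3221, 0.1444]
ee_rot: [0.706, 0.037, 0.706, -0.036]
contact_force: [0.9, 4.9, 3.8]
width: 0.0111
```

```bash
cat > look.py <<'E'
from h import *
import sys
t=sys.argv[1]
s,R=tool(); print(s["position"],s["contact_force"],s["width"])
c=np.array([.4866,-.2624,.14]);y=np.array([.104,.9945,0])
g=s["position"]+[0,0,.019]-c; print("angle,r",np.arctan2(g@y,g[2]),np.hypot(g@y,g[2]))
A,_=manip.get_image("scene");B,_=manip.get_image("top")
o=np.hstack([cv2.resize(A[90:200,120:240],(480,440),interpolation=cv2.INTER_CUBIC),cv2.resize(B[140:250,315:395],(320,440),interpolation=cv2.INTER_CUBIC)])
cv2.imwrite(f"pics/{t}.png",o[:,:,::-1])
E
python3 look.py tip
```

```text
[ 0.4814 -0.3221  0.1444] [0.9352 4.9357 3.7641] 0.011054021985096908
angle,r -1.1983042942539217 0.06427155771750967
```

View pics/tip.png

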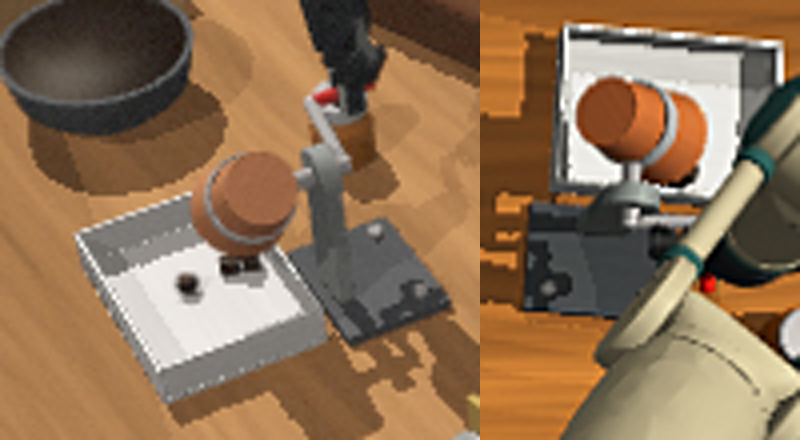

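The beaker is tipped over and three lumps lie in the tray, at crop (187,283), (230,265) and (252,263). I can't see the fourth. I'll push slightly to the stop, let it settle and look again.

Emit:
play_rows --plan '[[[1, 0.003, -0.001, 0, 0], [1, 0.003, -0.001, 0, 0], [1, 0.003, -0.001, 0, 0], [1, 0.003, -0.001, 0, 0], [1, 0.003, -0.001, 0, 0], [1, 0.003, -0.001, 0, 0], [1, 0.003, -0.001, 0, 0], [1, 0.003, -0.001, 0, 0]]]'

```text
clock: 6.55
position: [0.4815, -0.3222, 0.1438]
ee_rot: [0.707, 0.037, 0.706, -0.035]
contact_force: [-1.9, 9.0, 18.7]
width: 0.0105
```

```bash
python3 look.py tip2
```

```text
[ 0.4815 -0.3222  0.1438] [-1.8545  9.0461 18.6963] 0.010480095318230633
angle,r -1.207404088376073 0.06422036082779391
```

View pics/tip2.png

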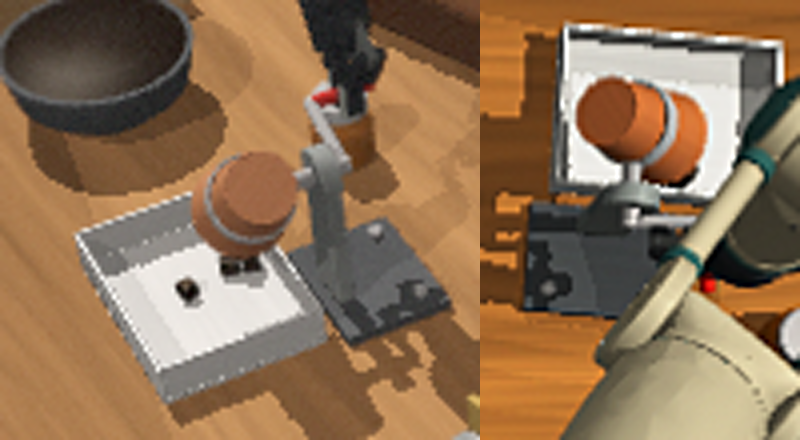

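The bar is at the stop (18.7 N) and I still count three lumps. I'll shake the beaker a couple of times between about 1.9 and 2.4 rad, then look.

Emit:
play_rows --plan '[[[1, -0.012, 0.0065, 0, 0], [1, -0.022, 0.0145, 0, 0], [1, -0.012, 0.0065, 0, 0], [1, 0.001, 0, 0, 0], [1, 0.001, 0, 0, 0], [1, -0.012, 0.0065, 0, 0], [1, -0.022, 0.0145, 0, 0], [1, -0.012, 0.0065, 0, 0], [1, 0.001, 0, 0, 0], [1, 0.001, 0, 0, 0], [1, 0.001, 0, 0, 0]]]'

```text
clock: 7.75
position: [0.4813, -0.3219, 0.1432]
ee_rot: [0.707, 0.037, 0.706, -0.035]
contact_force: [-0.4, -0.8, -0.0]
width: 0.0111
```

```bash
python3 look.py tip3
```

```text
[ 0.4813 -0.3219  0.1432] [-0.4229 -0.8382 -0.0248] 0.01111957705813646
angle,r -1.2150121477293212 0.0637233047146338
```

View pics/tip3.png

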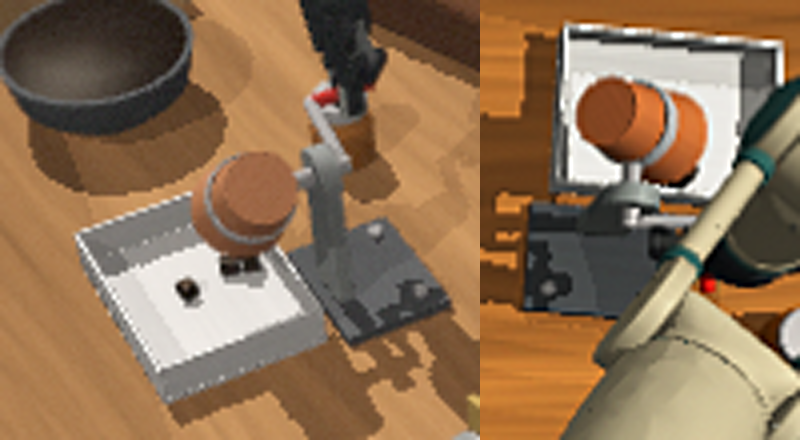

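No change. I'll bring the beaker back only to about 1.6 rad, still above 1.2, to uncover the hidden part of the tray.

Emit:
play_rows --plan '[[[1, -0.006, 0.0025, 0, 0], [1, -0.0115, 0.006, 0, 0], [1, -0.017, 0.0095, 0, 0], [1, -0.022, 0.014, 0, 0], [1, -0.026, 0.0185, 0, 0], [1, -0.03, 0.024, 0, 0], [1, -0.0335, 0.0295, 0, 0], [1, -0.0365, 0.035, 0, 0], [1, -0.0365, 0.035, 0, 0]]]'

```text
clock: 8.75
position: [0.4848, -0.2886, 0.1827]
ee_rot: [0.707, 0.034, 0.705, -0.037]
contact_force: [-3.7, -4.7, 7.5]
width: 0.0108
```

```bash
python3 look.py tip4
```

```text
[ 0.4848 -0.2886  0.1827] [-3.6822 -4.7236  7.5047] 0.01079168296881389
angle,r -0.40245690072517504 0.06704966460027512
```

View pics/tip4.png

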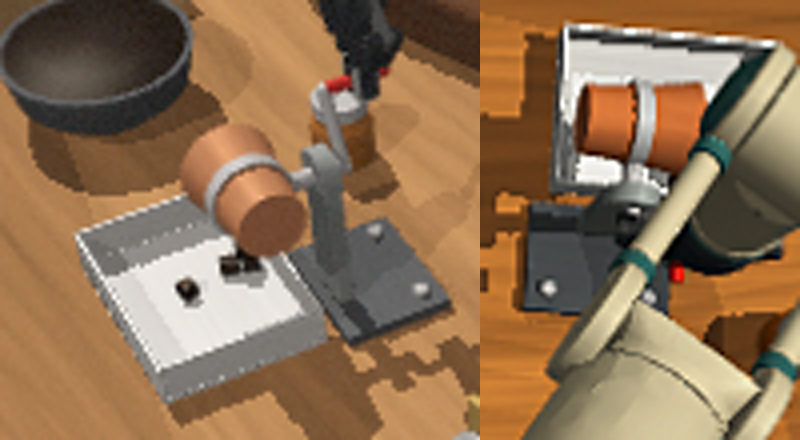

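There's a fourth dark spot peeking out at crop (243,252), just behind the pair. I'll check at a higher zoom.

```bash
python3 - <<'E'
from h import *
A,d=manip.get_image("scene"); cv2.imwrite("pics/z.png",cv2.resize(A[140:180,155:205,::-1],None,fx=15,fy=15,interpolation=cv2.INTER_CUBIC))
E
```

```text
(no output)
```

View pics/z.png

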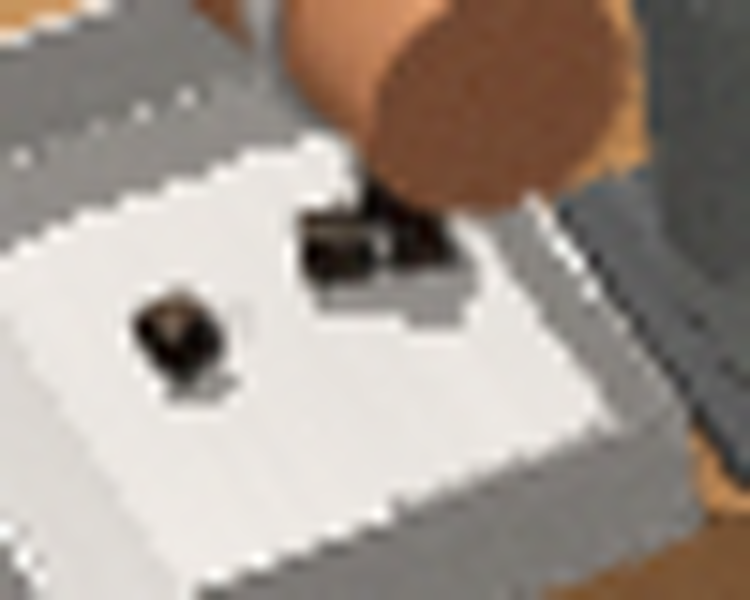

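All four lumps are in the tray: one at zoom (180,335), a pair at (340,250) and (425,240), and one behind them at (370,195). Next I crank back to upright.

Emit:
play_rows --plan '[[[1, -0.004, 0.0125, 0, 0], [1, -0.005, 0.0255, 0, 0], [1, -0.0045, 0.032, 0, 0], [1, -0.004, 0.0385, 0, 0], [1, 0, 0.0505, 0, 0], [1, 0.006, 0.062, 0, 0], [1, 0.0145, 0.072, 0, 0], [1, 0.0195, 0.0765, 0, 0], [1, 0.025, 0.08, 0, 0], [1, 0.031, 0.084, 0, 0], [1, 0.037, 0.0865, 0, 0], [1, 0.039, 0.087, 0, 0]]]'

```text
clock: 10.1
position: [0.4938, -0.2016, 0.143]
ee_rot: [0.707, 0.035, 0.705, -0.036]
contact_force: [-0.8, -1.4, 13.3]
width: 0.0108
```

```bash
python3 look.py up
```

```text
[ 0.4938 -0.2016  0.143 ] [-0.7678 -1.3874 13.2829] 0.010829169850618487
angle,r 1.2264406695207088 0.06505682299860378
```

View pics/up.png

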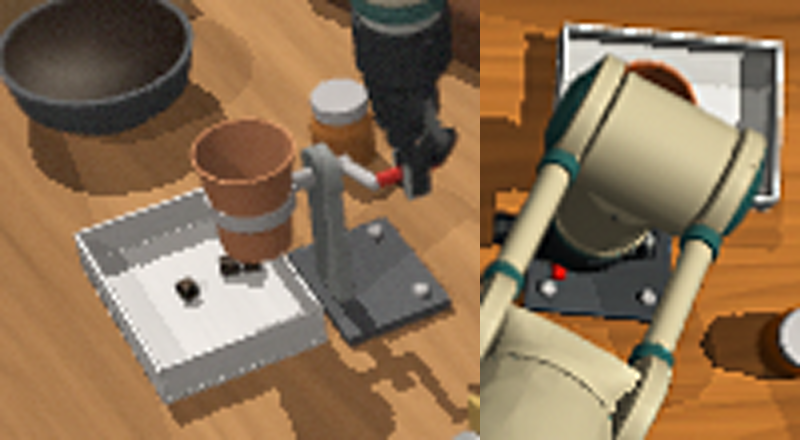

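The beaker is upright at its stop (crop 245,190). I'll release and rise.

Emit:
play_rows --plan '[[[1, 0, 0, 0, 0], [0, 0, 0, 0, 0], [0, 0, 0, 0, 0], [0, 0, 0, 0, 0], [0, 0, 0, 0, 0], [0, -0.03, 0, 0, 0], [0, -0.06, 0, 0, 0], [0, -0.1, 0, 0, 0], [0, -0.14, 0, 0, 0], [0, -0.16, 0, 0, 0], [0, -0.16, 0, 0, 0]]]'

```text
clock: 11.3
position: [0.4949, -0.202, 0.3066]
ee_rot: [0.709, 0.034, 0.703, -0.037]
contact_force: [-0.3, 0.4, 0.5]
width: 0.0855
```

```bash
python3 look.py up2; python3 - <<'E'
from h import *
# handle triangulation
im,d=manip.get_image("scene");it,dt=manip.get_image("top")
R={}
for n,i,dd in(("scene",im,d),("top",it,dt)):
    h=cv2.cvtColor(i,cv2.COLOR_RGB2HSV); m=(((h[...,0]<6)|(h[...,0]>174))&(h[...,1]>170)&(h[...,2]>80))
    k,l,s,c=cv2.connectedComponentsWithStats(m.astype(np.uint8))
    for j in range(1,k):
        X,u,v=pts(n,i,dd,l==j)
        if abs(np.median(X[:,0])-.61)<.03 and abs(np.median(X[:,1])-.15)<.03 and s[j,4]>10:
            P=X[X[:,2]>.2]; print(n,s[j],"n",len(P),P.mean(0),P.min(0),P.max(0)); R[n]=(u,v,X)
    u,v,X=R[n]
    # cast centre row pixels to height of their depth pts
    for z in (.21,.222,.235):
        f=abs(X[:,2]-z)<.006
        if f.sum(): q=(u[f].mean(),v[f].mean()); print(" z",z,onz(n,q,np.mean(X[f][:,2])),f.sum())
print(manip.get_state()["qpos"])
E
```

```text
[ 0.4949 -0.202   0.3066] [-0.2549  0.3755  0.472 ] 0.08545081439117418
angle,r 0.3173065846855701 0.19536255085814613
scene [254 193   6  22  99] n 65 [0.6128 0.1539 0.2262] [0.6041 0.1466 0.2001] [0.6172 0.1593 0.2481]
 z 0.21 [0.6137 0.1546 0.2103] 12
 z 0.222 [0.6134 0.1543 0.2219] 15
 z 0.235 [0.6134 0.1545 0.2345] 16
top [223 161   6   9  29] n 23 [0.6078 0.1497 0.2353] [0.6033 0.1445 0.2037] [0.6144 0.1566 0.2483]
 z 0.21 [0.6053 0.148  0.2092] 2
 z 0.222 [0.6049 0.1474 0.2252] 3
 z 0.235 [0.6078 0.149  0.2376] 7
[-0.5179  0.1786  1.4645  0.      1.4989 -1.9872]
```

View pics/up2.png

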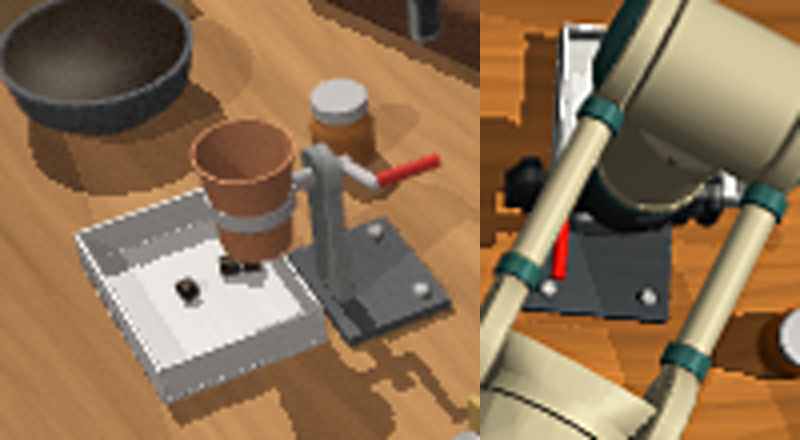

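The beaker stands upright by itself and the lumps haven't moved. Allowing for its radius, the handle axis comes out at about (0.610, 0.149) from both views, and the cage yaw is about 8.2°.

```bash
python3 - <<'E'
from h import *
print(to([.610,.149,.300],98.2))
E
```

```text
(array([  1.3453, 359.8844,  81.378 ]), np.float64(-14.018927303446844))
```

Emit:
play_rows --plan '[[[0, 0, 0.036, 0.008, -1], [0, 0, 0.076, 0.017, -3], [0, 0, 0.116, 0.026, -4.5], [0, 0, 0.156, 0.035, -6], [0, 0, 0.196, 0.044, -7.5], [0, 0, 0.236, 0.053, -9], [0, 0, 0.276, 0.062, -11], [0, 0, 0.316, 0.071, -12.5], [0, 0.001, 0.345, 0.078, -14], [0, 0.001, 0.36, 0.081, -14], [0, 0.001, 0.36, 0.081, -14], [0, 0.001, 0.36, 0.081, -14]]]'

```text
clock: 12.7
position: [0.6091, 0.1481, 0.2995]
ee_rot: [0.704, -0.051, 0.706, 0.05]
contact_force: [-1.0, -0.0, -0.2]
width: 0.0855
```

```bash
cat > lookg.py <<'E'
from h import *
import sys
t=sys.argv[1]
s,R=tool(); print(s["position"],s["contact_force"],s["width"],s["qd"])
A,_=manip.get_image("scene");B,_=manip.get_image("top")
o=np.hstack([cv2.resize(A[150:300,190:310],(480,600),interpolation=cv2.INTER_CUBIC),cv2.resize(B[90:240,165:245],(320,600),interpolation=cv2.INTER_CUBIC)])
cv2.imwrite(f"pics/{t}.png",o[:,:,::-1])
E
python3 lookg.py g1; python3 - <<'E'
from h import *
print(to([.610,.149,.204],98.2))
E
```

```text
[0.6091 0.1481 0.2995] [-0.9745 -0.0492 -0.1529] 0.08550385912087337 [-0.0201 -0.0151 -0.0001 -0.0012  0.003  -0.0009]
(array([96.2482,  1.42  ,  1.1188]), np.float64(-0.1212011090479308))
```

View pics/g1.png

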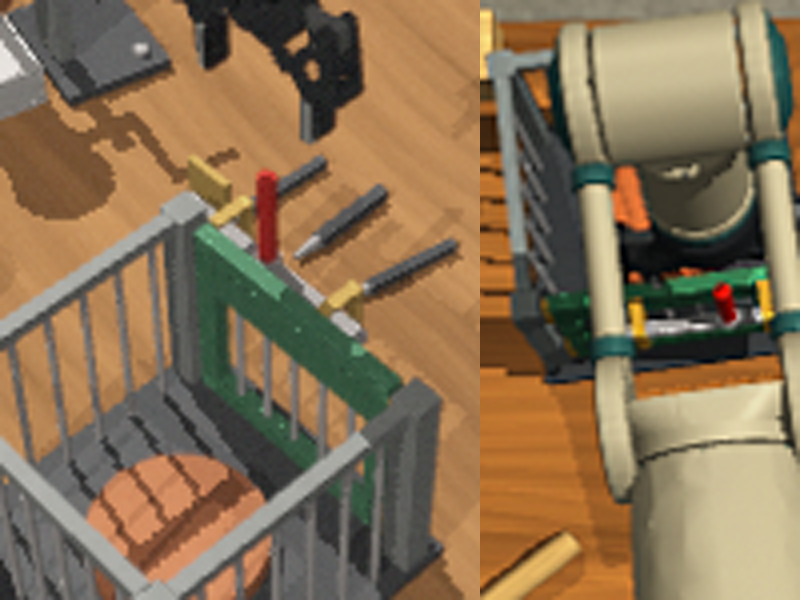

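The fingers straddle the handle at crop (267,200). I'll descend and grip at 60 N.

Emit:
play_rows --plan '[[[0, 0.03, 0.001, 0.001, 0], [0, 0.06, 0.001, 0.001, 0], [0, 0.085, 0.001, 0.001, 0], [0, 0.095, 0.001, 0.001, 0], [0, 0.095, 0.001, 0.001, 0], [1, 0.095, 0.001, 0.001, 0], [1, 0.095, 0.001, 0.001, 0], [1, 0.095, 0.001, 0.001, 0], [1, 0.095, 0.001, 0.001, 0], [1, 0.095, 0.001, 0.001, 0], [1, 0.095, 0.001, 0.001, 0], [1, 0.095, 0.001, 0.001, 0]]]' --grip_force 60

```text
clock: 14.0
position: [0.6102, 0.1489, 0.206]
ee_rot: [0.705, -0.05, 0.705, 0.05]
contact_force: [0.4, 1.6, 4.6]
width: 0.0123
```

```bash
python3 lookg.py g2
```

```text
[0.6102 0.1489 0.206 ] [0.384  1.6268 4.639 ] 0.012336307035156712 [-0.0001  0.0008 -0.0005  0.0002 -0.0004  0.0014]
```

View pics/g2.png

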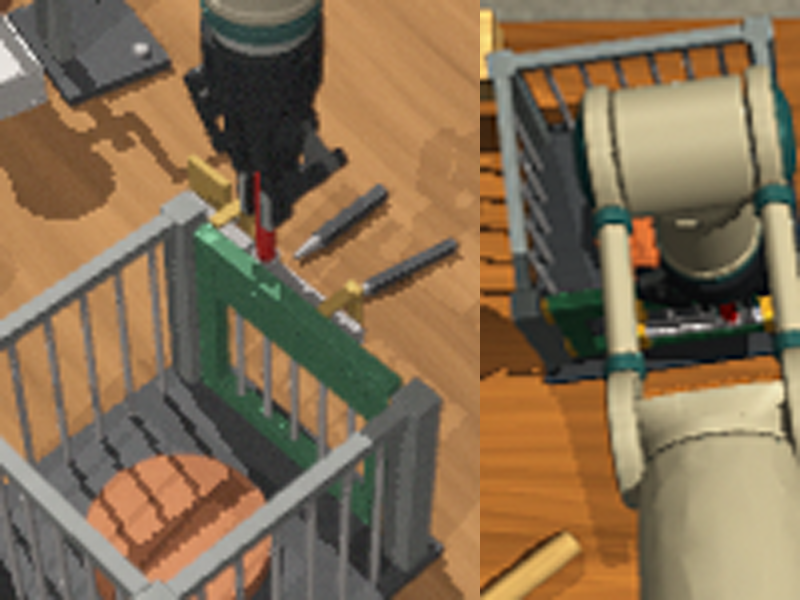

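Gripped, with the handle between the pads. Now I lift 14 mm.

Emit:
play_rows --plan '[[[1, -0.005, 0, 0, 0], [1, -0.01, 0, 0, 0], [1, -0.014, 0, 0, 0], [1, -0.014, 0, 0, 0], [1, -0.014, 0, 0, 0]]]'

```text
clock: 14.6
position: [0.6101, 0.149, 0.2199]
ee_rot: [0.705, -0.05, 0.705, 0.05]
contact_force: [0.6, 0.8, -1.0]
width: 0.0123
```

```bash
python3 lookg.py g3; python3 - <<'E'
from h import *
s,R=tool(); print(R)
y=np.array([-.143,.99,0]); x=np.array([.99,.143,0])
for dx,dy,dz in((0,.03,0),(0,.045,0)):
  print(to(s["position"]+dy*y+dx*x))
E
```

```text
[0.6101 0.149  0.2199] [ 0.5685  0.7831 -1.0322] 0.012277328927416236 [-0.0015  0.0015  0.004  -0.0012 -0.0042  0.0002]
[[-0.0003 -0.1406  0.9901]
 [ 0.      0.9901  0.1406]
 [-1.      0.0001 -0.0003]]
[ 0.002  30.0081 -0.072 ]
[ 0.0031 45.0122 -0.1081]
```

View pics/g3.png

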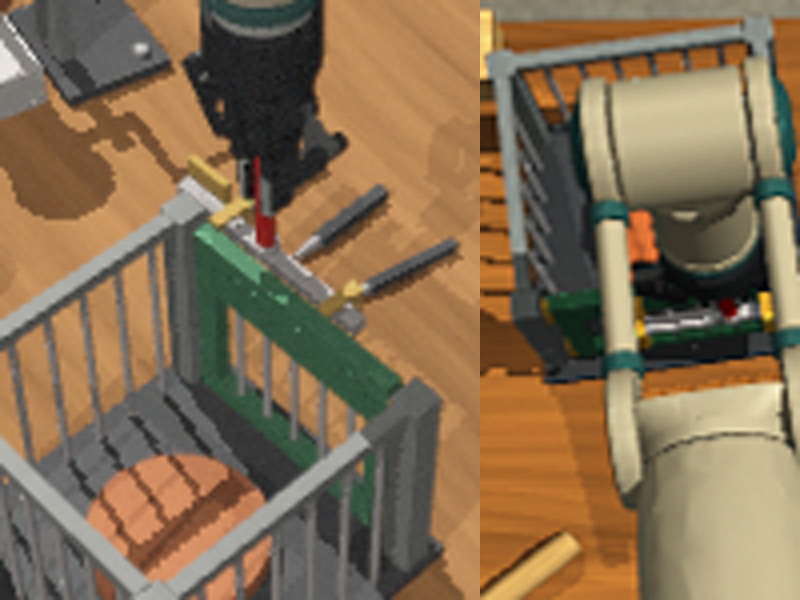

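The bolt has lifted: its bar now stands above the rail at crop (200,190). I'll draw it 46 mm toward the hinge.

Emit:
play_rows --plan '[[[1, 0, 0.006, 0, 0], [1, 0, 0.012, 0, 0], [1, 0, 0.018, 0, 0], [1, 0, 0.024, 0, 0], [1, 0, 0.03, 0, 0], [1, 0, 0.036, 0, 0], [1, 0, 0.042, 0, 0], [1, 0, 0.046, 0, 0], [1, 0, 0.046, 0, 0], [1, 0, 0.046, 0, 0]]]'

```text
clock: 15.7
position: [0.6037, 0.1956, 0.2199]
ee_rot: [0.705, -0.049, 0.705, 0.051]
contact_force: [1.9, 1.3, -2.1]
width: 0.0125
```

```bash
python3 lookg.py g4
```

```text
[0.6037 0.1956 0.2199] [ 1.8677  1.3159 -2.1109] 0.012527070766266316 [-0.0044 -0.0009  0.0012 -0.0041  0.0001  0.0006]
```

View pics/g4.png

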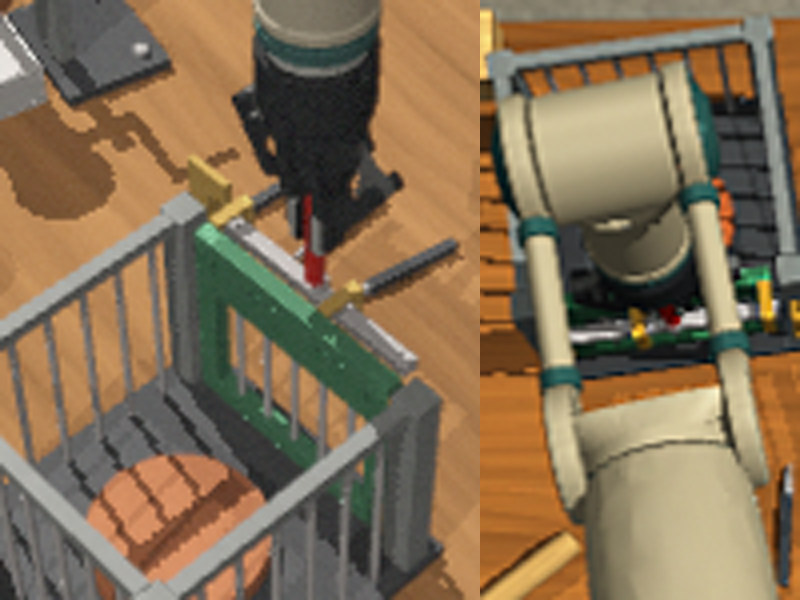

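The bolt is drawn about 46 mm; its nose now sits in the guide at crop (232,215), clear of the keeper. Next I compute the arc about the hinge.

```bash
python3 - <<'E'
from h import *
s,R=tool(); p=s["position"]; H=np.array([.6145,.3012]); print((p[:2]-H)@np.array([[.99,.143],[-.143,.99]]).T)
for a in (.05,.1,.15,.2,.25,.3,.35,.41):
    c,n=np.cos(-a),np.sin(-a); q=H+np.array([[c,-n],[n,c]])@(p[:2]-H); print(a,to([*q,p[2]]),np.degrees(a))
E
```

```text
[-0.0258 -0.1034]
0.05 [ 0.0006  1.4072 -5.1371] 2.8647889756541165
0.1 [  0.0017   3.0694 -10.1975] 5.729577951308233
0.15 [  0.0031   4.9824 -15.1685] 8.594366926962348
0.2 [  0.0049   7.1415 -20.0376] 11.459155902616466
0.25 [  0.007    9.5413 -24.7928] 14.32394487827058
0.3 [  0.0095  12.1757 -29.422 ] 17.188733853924695
0.35 [  0.0124  15.0381 -33.9139] 20.05352282957881
0.41 [  0.0164  18.7641 -39.1068] 23.49126960036375
```

Emit:
play_rows --plan '[[[1, 0, 0.0015, -0.005, 3], [1, 0, 0.003, -0.01, 5.5], [1, 0, 0.005, -0.015, 8.5], [1, 0, 0.007, -0.02, 11.5], [1, 0, 0.0095, -0.025, 14.5], [1, 0, 0.012, -0.0295, 17], [1, 0, 0.015, -0.034, 20], [1, 0, 0.0185, -0.039, 23.5], [1, 0, 0.0185, -0.039, 23.5], [1, 0, 0.0185, -0.039, 23.5], [1, 0, 0.0185, -0.039, 23.5]]]'

```text
clock: 16.9
position: [0.5631, 0.2078, 0.2201]
ee_rot: [0.701, 0.095, 0.7, -0.094]
contact_force: [2.7, 0.0, -1.7]
width: 0.0123
```

```bash
python3 lookg.py g5; python3 - <<'E'
from h import *
for n in ("scene","top"):
    im,d=manip.get_image(n); h=cv2.cvtColor(im,cv2.COLOR_RGB2HSV)
    g=(h[...,0]>65)&(h[...,0]<90)&(h[...,1]>100)&(h[...,2]>50)
    if n=="top": g[250:]=0
    else: g[:190]=0;g[:,400:]=0
    X,u,v=pts(n,im,d,g); X=X[abs(X[:,2]-.185)<.004]
    w,V=np.linalg.eigh(np.cov(X[:,:2].T)); print(n,len(X),np.degrees(np.arctan(V[1,1]/V[0,1])),w)
E
```

```text
[0.5631 0.2078 0.2201] [ 2.6764  0.0076 -1.6704] 0.012316480135598407 [-0.001   0.0005 -0.0001  0.0007 -0.0005  0.0053]
scene 0 nan [nan nan]
top 36 73.96328605858123 [0.     0.0021]
  avg = a.mean(axis, **keepdims_kw)
  ret = um.true_divide(
<stdin>:8: RuntimeWarning: Degrees of freedom <= 0 for slice
  c *= np.true_divide(1, fact)
  c *= np.true_divide(1, fact)
```

View pics/g5.png

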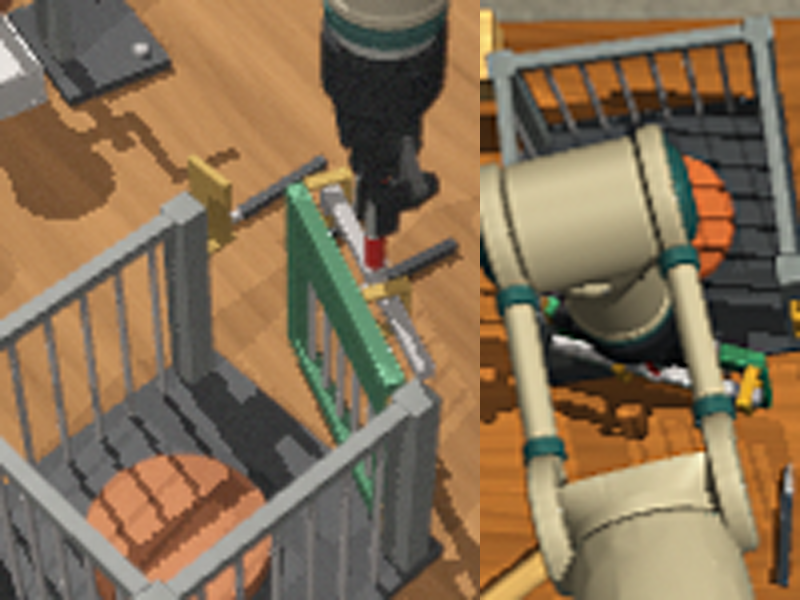

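The gate stands open with its free edge at crop (298,195). The rail reads 74° against 98° when shut, so about 0.42 rad. I'll hold for a moment and check everything once more.

Emit:
play_rows --plan '[[[1, 0, 0, 0, 0], [1, 0, 0, 0, 0], [1, 0, 0, 0, 0], [1, 0, 0, 0, 0], [1, 0, 0, 0, 0]]]'

```text
clock: 17.6
position: [0.5631, 0.2078, 0.2199]
ee_rot: [0.701, 0.095, 0.7, -0.094]
contact_force: [3.6, 0.3, -1.7]
width: 0.0125
```

```bash
python3 - <<'E'
from h import *
s=manip.get_state(); print(s["position"],s["qd"],s["width"],s["contact_force"])
A,_=manip.get_image("scene"); B,_=manip.get_image("top")
cv2.imwrite("pics/end.png",np.hstack([cv2.resize(A[110:310,130:330],(400,400),interpolation=cv2.INTER_CUBIC),cv2.resize(B[90:290,190:390],(400,400),interpolation=cv2.INTER_CUBIC)])[:,:,::-1])
E
```

```text
[0.5631 0.2078 0.2199] [ 0.001  -0.0016 -0.0013  0.0014  0.0003  0.0002] 0.01247812912316313 [ 3.5683  0.3428 -1.7145]
```

View pics/end.png

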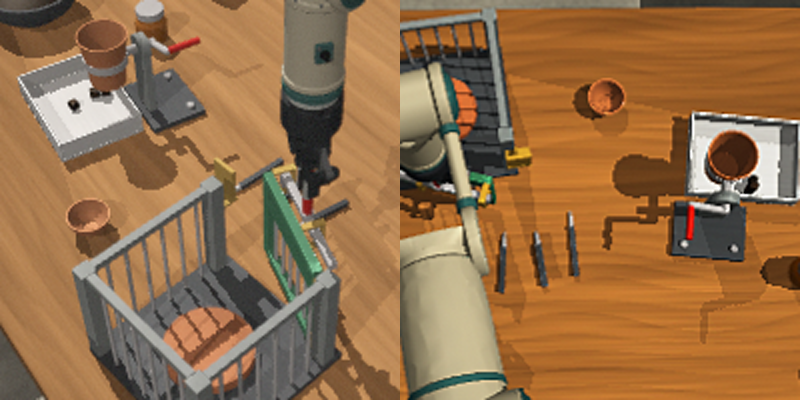

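The beaker is upright and empty from above (730,155), with the lumps in the tray. The gate is ajar and still, and the bystanders haven't moved.

```bash
python3 -c "
from rig import manip
print(manip.sign_off())"
```

```text
the job is handed in; nothing more can be done
None
```

I've handed the job in at about 17.7 s, with the arm still gripping the bolt handle and holding the gate ajar.

**Beaker:** I cranked it to the full-tip stop and shook it twice. I counted all four lumps in the tray, then brought it back to its upright stop. The last top view shows it upright and empty.

**Gate:** I lifted the bolt about 14 mm, drew it about 46 mm clear of the keeper and swung the gate out. The top view gives about 0.42 rad, or roughly 7.8 cm at the free edge. The scene camera could not confirm that angle because its mask of the gate's top rail came back empty.

**Hold:** At the last check the arm was still, the jaws were closed on the handle (12.5 mm opening, 60 N grip), and the tool felt about 3.6 N from the gate spring.

**Checks and slips:**
- My first move was written in millimetres instead of metres. The per-row limit cut it to about 100 mm along the intended path, and it touched nothing.
- One lump sat mostly hidden behind the beaker, so I confirmed it only from a partial view. In the last pictures the bystanders in view look unmoved, but I did not measure them.

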